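# Fit out the solar model house

## Task

Put every plywood circuit box that is on the table into the flat tray, side by side on its floor, then slide the loaded tray by its grip board along the table into the model house until it is fully home against the end wall, without tipping it. Also raise the stiff solar roof by its bar to 45 degrees and leave it standing there. Let go of everything and leave the other things on the table where they are.

Things in the scene. Friction and masses are not known exactly. Their poses are not given: they have to be found in the camera images.
- house: Fixed model house of brown hardboard with a hinged solar roof, 210 mm deep (x), 184 wide (y), 98 high under the roof; no floor, the table runs on inside. Origin on the table, at the middle of its footprint; z up. Its x axis points from the doorway (open end, face at x = -105 mm) to the end wall (inner face at x = +99 mm).
- house_door (a point): Middle of the doorway's sill, on the table, axes as the house. The doorway is 172 mm wide, 88 high. Inside, along both side walls, a guide strip 25 to 30 mm above the table reaches to 77 mm from the middle; the tray's rims run under it. Before the doorway, one on each side, stand flared guide boards 36 mm long, 30 high, about 205 mm apart at their mouth.
- tray: Loose flat plywood tray on the table, about 250 g, 200 mm long (its x), 162 wide (its y); floor 4 mm thick, rims 6 thick, tops 16 mm above the table; inside 188 x 150, no dividers. Origin on the underside, at the middle of this 200 x 162 part. Its +x end enters the house first; fully home it touches the end wall, its origin about 1 mm short of the house's origin.
- tray_grip (a point): Middle of the tray's upright grip board at half its height, 180 mm from the tray's origin towards its -x, axes as the tray. The board is 10 mm thick (x), 92 long (y), 45 high, its foot on the table, and is joined to the tray by two arms 10 mm wide, 12 high at y = +-41 mm, with 75 mm free between board and tray. It stays outside the house.
- roof (a joint): Tilt of the solar roof in rad, 0 = lying flat on the house, grows as it is raised (up to 1.7). The hinge axis is parallel to the house's x axis, at y = -98 mm, z = 98 mm in the house's frame. The bar is 240 mm from it towards the house's +y (4 mm higher when flat). Stiff hinge: it stays at any angle where it is left; it takes about 5 to 7 N at the bar.
- roof_bar (a point): Middle of the roof's handle: a round steel bar 10 mm thick and 90 mm long, parallel to the hinge, carried by two bars of the same thickness 43 mm clear of the roof panel's free edge. The panel is dark, in an aluminium frame, 200 x 184 x 8 mm.
- box1: Loose plywood circuit box, a 50 mm cube of about 70 g with dark corner joints and a small dial, sockets or knob drawn on top (up to 3 mm high); four to six such boxes are there, the rest are absent. Origin at the cube's centre.
- box2: Loose plywood circuit box, a 50 mm cube of about 70 g with dark corner joints and a small dial, sockets or knob drawn on top (up to 3 mm high); four to six such boxes are there, the rest are absent. Origin at the cube's centre.
- box3: Loose plywood circuit box, a 50 mm cube of about 70 g with dark corner joints and a small dial, sockets or knob drawn on top (up to 3 mm high); four to six such boxes are there, the rest are absent. Origin at the cube's centre.
- box4: Loose plywood circuit box, a 50 mm cube of about 70 g with dark corner joints and a small dial, sockets or knob drawn on top (up to 3 mm high); four to six such boxes are there, the rest are absent. Origin at the cube's centre.
- box5: Loose plywood circuit box, a 50 mm cube of about 70 g with dark corner joints and a small dial, sockets or knob drawn on top (up to 3 mm high); four to six such boxes are there, the rest are absent. Origin at the cube's centre.
- box6: Loose plywood circuit box, a 50 mm cube of about 70 g with dark corner joints and a small dial, sockets or knob drawn on top (up to 3 mm high); four to six such boxes are there, the rest are absent. Origin at the cube's centre.
- generator: Bystander, to be left where it is: black hand-crank generator, 110 x 44 x 40 mm. Origin at the middle of its underside.
- tape: Bystander, to be left where it is: roll of clear tape, 90 mm across. Origin at the middle of its underside.
- glue: Bystander, to be left where it is: white glue bottle, 120 mm high. Origin at the middle of its underside.
- penpot: Bystander, to be left where it is: grey pen pot, 100 mm high. Origin at the middle of its underside.
- multimeter: Bystander, to be left where it is: grey multimeter, 150 x 75 x 30 mm. Origin at the middle of its underside.
- offcuts: Bystander, to be left where it is: two stacked hardboard offcuts, 120 x 90 x 12 mm. Origin at the middle of its underside.
- screwdriver: Bystander, to be left where it is: screwdriver lying on the table. Origin at the middle of its underside.
There are look-alikes about, which are no part of the job. Leave any blue look-alike of the box6 alone.

How it is judged (in metres and radians):
On the way, in this order (a step that is already met when the one before it is completed fails the run):
1. every box present lies on the tray's floor while the tray is still outside the house (x of box1 in the frame of tray between -0.076 and 0.076 m and y of box1 in the frame of tray between -0.057 and 0.057 m and z of box1 in the frame of tray between 0.02 and 0.037 m and x of box2 in the frame of tray between -0.076 and 0.076 m and y of box2 in the frame of tray between -0.057 and 0.057 m and z of box2 in the frame of tray between 0.02 and 0.037 m and x of box3 in the frame of tray between -0.076 and 0.076 m and y of box3 in the frame of tray between -0.057 and 0.057 m and z of box3 in the frame of tray between 0.02 and 0.037 m and x of box4 in the frame of tray between -0.076 and 0.076 m and y of box4 in the frame of tray between -0.057 and 0.057 m and z of box4 in the frame of tray between 0.02 and 0.037 m and x of box5 in the frame of tray between -0.076 and 0.076 m and y of box5 in the frame of tray between -0.057 and 0.057 m and z of box5 in the frame of tray between 0.02 and 0.037 m and x of box6 in the frame of tray between -0.076 and 0.076 m and y of box6 in the frame of tray between -0.057 and 0.057 m and z of box6 in the frame of tray between 0.02 and 0.037 m and x of tray in the frame of house below -0.17 m), for 0.2 s.
2. the loaded tray is fully home in the house (x of box1 in the frame of tray between -0.076 and 0.076 m and y of box1 in the frame of tray between -0.057 and 0.057 m and z of box1 in the frame of tray between 0.02 and 0.037 m and x of box2 in the frame of tray between -0.076 and 0.076 m and y of box2 in the frame of tray between -0.057 and 0.057 m and z of box2 in the frame of tray between 0.02 and 0.037 m and x of box3 in the frame of tray between -0.076 and 0.076 m and y of box3 in the frame of tray between -0.057 and 0.057 m and z of box3 in the frame of tray between 0.02 and 0.037 m and x of box4 in the frame of tray between -0.076 and 0.076 m and y of box4 in the frame of tray between -0.057 and 0.057 m and z of box4 in the frame of tray between 0.02 and 0.037 m and x of box5 in the frame of tray between -0.076 and 0.076 m and y of box5 in the frame of tray between -0.057 and 0.057 m and z of box5 in the frame of tray between 0.02 and 0.037 m and x of box6 in the frame of tray between -0.076 and 0.076 m and y of box6 in the frame of tray between -0.057 and 0.057 m and z of box6 in the frame of tray between 0.02 and 0.037 m and x of tray in the frame of house between -0.008 and 0.008 m and y of tray in the frame of house between -0.01 and 0.01 m and z of tray in the frame of house below 0.006 m and angle between the x axis of tray and the x axis of house, either way round below 0.08 rad), for 0.2 s.
At the end, for the whole second after the job is handed in: Every box present lies on the tray floor within its rims; the tray is home: origin within 8 mm of the house's origin along the house's x, 10 mm across, turned under 0.08 rad, flat on the table; the roof stands at 45 +-8 degrees (0.645 to 0.925 rad); all at rest (all of step 2 and value of joint roof between 0.645 and 0.925 rad and linear speed of each of tray, box1, box2, box3, box4, box5, box6 below 0.02 m/s); the robot touches nothing.
It fails at once if a bystander is shifted by more than 30 mm (distance of any of generator, tape, glue, penpot, multimeter, offcuts, screwdriver from where it was at the start of the episode above 0.03 m).
It fails at once if the tray is tipped by more than 0.35 rad (angle between tray's own z axis and vertical above 0.35 rad).
Of box1, box2, box3, box4, box5, box6 only 4 to 6 are there at a start; the rules pass over those that are not, and their reading is None.
At some moment in a run one of box1, box2, box3, box4, box5, box6 may be knocked a few centimetres aside while the robot is not near it.
Once in a run the grip may slacken for a moment while it holds something.
It also fails if it takes over 210 s, if anything falls off the work surface, if the arm or the gripper's body presses on something with over 40 N, if the wrist force passes 120 N, or if a joint passes its speed limit or range.

## Robot

A 6-joint arm with a two-finger parallel gripper is mounted at the origin on the work surface. World frame = base frame: x ahead of the robot, y to its left, z up, the work surface at z = 0. Lengths are in m, angles in degrees, forces in N, time in s.
With the tool pointing down it reaches from about 0.375 to 0.9 m from the base axis. Payload 3.1 kg.
Tool frame: the origin (TCP) lies between the finger pads; the fingertips stand 14 mm ahead of it and the grasp point (between the pads) lies 5 mm behind it; z points along the fingers, y is the line along which they close (so a half turn about z gives the same grasp; the last joint's range is limited). The gripper opens to 85 mm and grips with 20 to 120 N. Pads are 22 mm wide; open, the fingers measure 114 mm over their backs; the gripper's body (76 mm by 85 mm) begins 54 mm behind the grasp point. The pads swing forward as they close: fully open they stand 13 mm farther back than shut.
Start: joints at [63.742, 30.224, 82.088, -0, 67.689, -10.227], TCP at [0.173, 0.601, 0.245] pointing down, gripper open.
Joint ranges: [-176.69, 176.69], [-43.24, 126.21], [12.49, 139.97], [-82, 262], [0, 151.66], [-163.58, 163.58]. Speed limits (degrees/s): [159.86, 159.86, 180, 180, 180, 180].

## Interface

Orientations are given as a 3x3 rotation matrix whose columns are the frame's x, y, z axes.
In Python, from rig import robot, vision gives the robot as it stands. Calls block until the motion is done:
- robot.goto(position, orientation): joint-space move of the TCP to a pose.
- robot.servo_line(position, max_speed=0.15, orientation=None, guard=None): straight line of the TCP; orientation=None keeps the orientation; max_speed is the mean speed in m/s. With guard (N) it stops when the force on the tool has changed by that much, and returns True; else False.
- robot.move_joints(angles): joint-space move.
- robot.gripper_to(opening, force=None): finger opening in m; force is the grip in N (None keeps the last); returns when the fingers have stopped.
- robot.pause(seconds).
- robot.inverse_kinematics(position, orientation): joint angles nearest the present ones, or None.
- vision.snapshot(name): name is "scene" or "side" or "wrist"; returns (picture, depth): 420x560x3 uint8, blue, green, red; 420x560 float32, m along the optical axis (not along the pixel's ray), 0 where there is no reading.
- vision.get_calibration(name): a dict with "K" (3x3 intrinsics, pixels), "position" and "rotation" of the camera in the world. Camera axes: x right, y up, looking along -z (the intrinsics and any distortion apply to the point x, -y, -z); pixel columns grow to the right and rows downward; lengths in m; the calibration is good to about 2 mm. A picture is of the moment at which its call begins: read the wrist's pose just before it. get_calibration takes no time and is no camera call; for the wrist camera it gives the pose at the moment of the call.
A pose or a line that the arm cannot do raises robot.IKError and nothing moves.
- robot.sign_off(): hands the job in; it is judged then, once.
Readings, each from a call of its own:
- robot.current_time_s(): time.
- robot.current_joint_positions(): joint angles.
- robot.current_joint_vel(): joint speeds.
- robot.current_joint_efforts(): joint torques, N m.
- robot.current_tcp_pos(): TCP position.
- robot.current_tcp_rot(): TCP orientation.
- robot.current_wrist_force(): force on the tool from outside, world axes, zero at the start.
- robot.current_moment(): the same for the moment, N m.
- robot.current_opening(): finger opening in m.
- robot.current_finger_force(): force on a finger pad.
Only numpy, scipy, OpenCV 4.12 (cv2) and the standard library are available. Lean on these libraries where they do the work, as an engineer would, in place of code of your own. Each camera call takes 0.05 s, during which the arm holds its last target. There are 200 camera calls.

## Working session

There is one attempt and no reset: what is moved stays moved. The work goes in short steps, each a Python script; the robot and the scene stay as the last script left them, time stands still between calls to the robot, and variables do not carry over. Pictures are saved under pics/ and viewed, at most 14 in all, crops included, and the job is handed in when it is done.

```bash
ls; mkdir -p pics; python3 - <<'E'
from rig import robot, vision
import cv2,numpy as np
for n in("scene","side"):
    p,d=vision.snapshot(n);cv2.imwrite(f"pics/{n}0.png",p);np.save(f"pics/{n}0.npy",d)
    c=vision.get_calibration(n);print(n,c)
E
```

```text
pics
scene {'K': array([[382.64613098,   0.        , 277.6567561 ],
       [  0.        , 382.64613098, 211.18356494],
       [  0.        ,   0.        ,   1.        ]]), 'position': array([ 1.07442483, -0.87616308,  0.72562775]), 'rotation': array([[ 0.83334578, -0.30196692,  0.46298033],
       [ 0.55255138,  0.47765535, -0.68303172],
       [-0.01489205,  0.82502202,  0.56490432]])}
side {'K': array([[427.43592251,   0.        , 275.78908119],
       [  0.        , 427.43592251, 208.95784338],
       [  0.        ,   0.        ,   1.        ]]), 'position': array([0.36271697, 0.75498506, 0.91712999]), 'rotation': array([[-0.98179947,  0.1230128 , -0.14469849],
       [-0.18942709, -0.68915079,  0.69942016],
       [-0.01368145,  0.71410016,  0.69990984]])}
```

View pics/scene0.png

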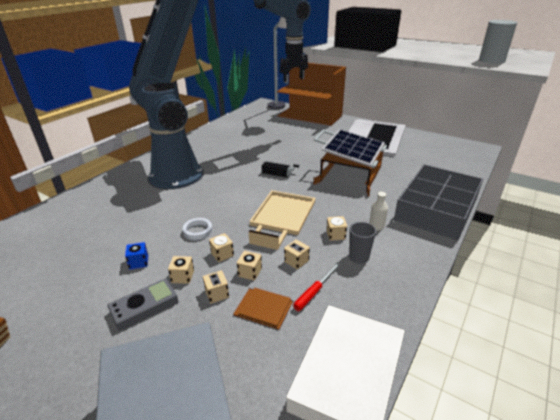

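View pics/side0.png

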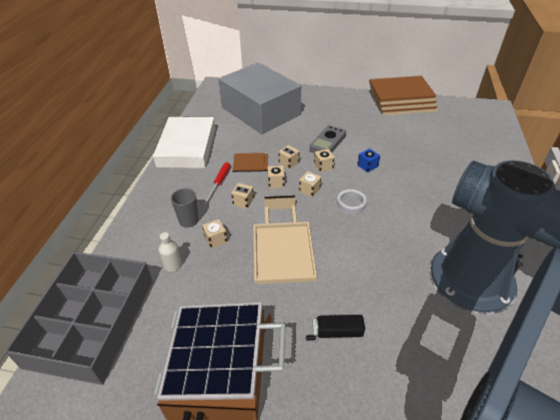

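Six plywood boxes: side-image pixels (289,156), (276,176), (324,159), (310,183), (242,194) and (215,233). The blue cube at (369,159) is the look-alike, so I leave it. The house doorway faces the tray, along roughly −y. Next I measure from depth.

```bash
cat >h.py <<'E'
import numpy as np,cv2
from rig import robot,vision
def cloud(n,pd=None):
    c=vision.get_calibration(n); p,d=pd if pd is not None else vision.snapshot(n)
    K=c["K"];v,u=np.mgrid[:420,:560]
    P=np.stack([(u-K[0,2])/K[0,0]*d,-(v-K[1,2])/K[1,1]*d,-d],-1)@c["rotation"].T+c["position"]
    P[d<=0]=np.nan
    return p,P
def proj(n,X):
    c=vision.get_calibration(n);q=(np.asarray(X)-c["position"])@c["rotation"];K=c["K"]
    return K[0,0]*q[...,0]/-q[...,2]+K[0,2],K[1,1]*-q[...,1]/-q[...,2]+K[1,2]
def blobs(P,m,minpix=25):
    n,l,s,_=cv2.connectedComponentsWithStats(m.astype(np.uint8))
    for i in range(1,n):
        if s[i,4]<minpix: continue
        q=P[l==i]; yield q,s[i]
def down(a): # tool down, closing axis (tool y) at angle a (deg) in world xy
    a=np.radians(a);y=np.array([np.cos(a),np.sin(a),0]);z=np.array([0,0,-1.]);return np.stack([np.cross(y,z),y,z],1)
E
python3 - <<'E'
from h import *
for n in("side","scene"):
    im,P=cloud(n,(cv2.imread(f"pics/{n}0.png"),np.load(f"pics/{n}0.npy")))
    z=P[...,2]
    hsv=cv2.cvtColor(im,cv2.COLOR_BGR2HSV)
    print(n,"table z",np.nanmedian(z[190:220,330:340]) if n=="side" else "")
    m=(z>.044)&(z<.058)
    for q,s in blobs(P,m):
        r=cv2.minAreaRect((q[:,:2]*1000).astype(np.float32))
        if max(r[1])<75: print("box?",s[:2]+s[2:4]//2,np.round(r[0],1),np.round(r[1],1),round(r[2],1),np.round(np.median(q[:,2])*1000,1))
np.set_printoptions(suppress=True,precision=3)
im,P=cloud("side",(cv2.imread("pics/side0.png"),np.load("pics/side0.npy")))
# tray: rim/floor
z=P[...,2]
m=np.zeros(z.shape,bool);m[195:285,245:320]=1
for a,b in((.002,.03),(.035,.05)):
    for q,s in blobs(P,m&(z>a)&(z<b),15):
        r=cv2.minAreaRect((q[:,:2]*1000).astype(np.float32));print("tray",a,s,r)
m[:]=0;m[300:400,160:295]=1
for q,s in blobs(P,m&(z>.09)&(z<.125)):
    r=cv2.minAreaRect((q[:,:2]*1000).astype(np.float32));print("roof",s,r,np.median(q[:,2]))
im2=cv2.resize(cv2.imread("pics/side0.png")[190:420,150:350],None,fx=3,fy=2.6,interpolation=2)
cv2.imwrite("pics/c1.png",cv2.resize(cv2.imread("pics/side0.png")[190:420,130:380],(652,600),interpolation=2))
E
```

```text
side table z 0.002337594516662711
box? [288 152] [ 553.3 -391.7] [55.5 54.8] 58.4 52.3
box? [324 155] [ 433.5 -393.4] [53.5 55.5] 25.4 52.1
box? [369 155] [ 286.1 -420.6] [57.  53.4] 47.9 52.6
box? [275 171] [ 576.9 -281.5] [49.  60.6] 15.9 51.9
box? [310 179] [ 463.9 -265.1] [54.1 51.2] 66.2 52.6
box? [242 190] [ 659.9 -175.5] [56.2 53. ] 79.0 51.9
box? [184 202] [813.9 -91. ] [35.6  7.4] 30.0 53.9
box? [186 214] [792.8 -45.9] [60.3 24.5] 21.8 51.3
box? [214 229] [699.8  -8.2] [50.5 53.7] 36.1 52.3
box? [170 255] [777.3 111.7] [49.5 22.7] 43.2 51.4
box? [453 266] [66.8 11.2] [11.1 64.8] 11.8 52.3
box? [173 413] [632.2 482.8] [41.1  2.2] 8.5 51.9
scene table z 
box? [554  75] [1148.6 2139.5] [52.8 42.9] 7.5 51.4
box? [ 45 151] [-546.6 -205.6] [36.8 28.6] 5.4 50.8
box? [378 216] [793.   82.9] [48.3 21.3] 17.8 50.9
box? [337 223] [700.9 -12.2] [50.5 52. ] 37.8 50.4
box? [221 242] [ 465.8 -269.5] [50.4 55.3] 67.3 50.5
box? [297 249] [ 661.2 -178.4] [52.5 52.5] 78.6 50.0
box? [135 250] [ 289.  -423.4] [50.7 52.3] 47.3 50.0
box? [361 248] [811.9 -85.8] [64.4 29.6] 32.2 51.7
box? [249 259]
[... 200 characters left out ...]
ay 0.002 [ 245  195   75   90 5011] ((512.0042724609375, -55.932373046875), (229.81353759765625, 342.5795593261719), 10.466490745544434)
tray 0.035 [245 195   5   6  16] ((638.5885620117188, -157.8760986328125), (23.456939697265625, 3.8090665340423584), 70.55764770507812)
tray 0.035 [264 195  31   7 160] ((543.287841796875, -168.51699829101562), (90.83820343017578, 17.20462989807129), 13.601856231689453)
roof [ 160  304   98   96 4728] ((582.8248901367188, 369.5693664550781), (192.6663818359375, 203.9488067626953), 9.108957290649414) 0.11702957793945262
roof [257 328   5  37  63] ((491.0146484375, 335.716796875), (3.0941073894500732, 82.27046203613281), 7.978328704833984) 0.09501320462073815
```

View pics/c1.png

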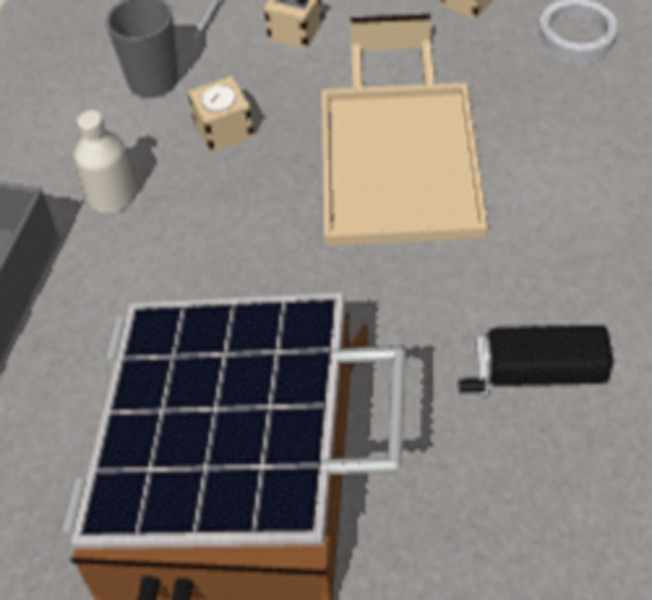

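```bash
cat >>h.py <<'E'
def tray(n,pd=None):
    """tray pose from tan colour near the tray, z 9..22 mm rim tops"""
    im,P=cloud(n,pd);hsv=cv2.cvtColor(im,cv2.COLOR_BGR2HSV)
    z=P[...,2];tan=(hsv[...,1]>60)&(hsv[...,0]<30)&(hsv[...,2]>90)
    return im,P,tan
E
python3 - <<'E'
from h import *
np.set_printoptions(suppress=True,precision=4)
for n in("side","scene"):
    im,P,tan=tray(n,(cv2.imread(f"pics/{n}0.png"),np.load(f"pics/{n}0.npy")))
    x,y,z=np.moveaxis(P,-1,0)
    reg=(x>.36)&(x<.66)&(y>-.145)&(y<.16)
    for q,s in blobs(P,tan&reg&(z>-.01)&(z<.03),100):
        r=cv2.minAreaRect((q[:,:2]*1000).astype(np.float32));print(n,"tray",s,r)
    for q,s in blobs(P,(x>.4)&(x<.7)&(y>-.22)&(y<-.12)&(z>.036)&(z<.056),20):
        print(n,"grip",s,cv2.minAreaRect((q[:,:2]*1000).astype(np.float32)),np.median(q[:,2]))
    reg=(x>.48)&(x<.7)&(y>.2)&(y<.5)&(z>.085)&(z<.18)
    q=P[reg];A=np.c_[q[:,:2],np.ones(len(q))]
    for _ in range(5):
        c=np.linalg.lstsq(A,q[:,2],rcond=None)[0];k=abs(A@c-q[:,2])<.006;A,q=A[k],q[k]
    print(n,"plane",c,len(q),cv2.minAreaRect((q[:,:2]*1000).astype(np.float32)))
    reg=(x>.40)&(x<.475)&(y>.22)&(y<.45)&(z>.075)&(z<.13)
    for q,s in blobs(P,reg,20): print(n,"bar",s,cv2.minAreaRect((q[:,:2]*1000).astype(np.float32)),np.median(q,0),q.max(0))
    print(np.array([P[r,c] for r,c in((340,278),(345,282),(350,281),(355,281))]) if n=="side" else "")
E
```

```text
side tray [ 254  209   63   75 3566] ((505.4286193847656, -23.862808227539062), (163.8478240966797, 264.6751708984375), 13.600248336791992)
side grip [231 183  22  18 257] ((659.9197998046875, -175.50254821777344), (56.24359130859375, 52.973636627197266), 78.9544448852539) 0.05116692353894281
side grip [264 195  31   7 159] ((543.216552734375, -168.53424072265625), (90.69151306152344, 17.20462989807129), 13.601856231689453) 0.04549099254075695
side plane [-0.1447 -0.031   0.2182] 6646 ((576.2938232421875, 368.88934326171875), (207.24110412597656, 203.10643005371094), 7.956168174743652)
[[0.4638 0.2696 0.0053]
 [0.4387 0.3529 0.1449]
 [0.4389 0.3627 0.1433]
 [0.4369 0.3735 0.1448]]
scene tray [ 250  191   65   53 1933] ((509.11895751953125, -26.436508178710938), (162.17933654785156, 263.8631591796875), 13.780301094055176)
scene grip [248 230  31  11 146] ((544.2941284179688, -171.96414184570312), (91.60049438476562, 17.375688552856445), 12.318904876708984) 0.043861014704684786
scene grip [284 240  26  21 321] ((661.6854858398438, -179.2417449951172), (52.436832427978516, 52.884300231933594), 80.60334014892578) 0.04935585860579783
scene plane [-0.1479  0.0121  0.2015] 660 ((582.1329345703125, 363.6593322753906), (201.7318878173828, 197.65562438964844), 6.82808780670166)
```

The roof already stands about 8.4° up, with the bar at roughly (0.438, 0.36, 0.138). Tray origin is about (0.501, 0.005), x axis at 103.5°. House centre is about (0.581, 0.366), x axis at about 97.5°. I'll try the first box, the one at (0.700, −0.010), and check it with the wrist camera.

```bash
cat >>h.py <<'E'
T0=np.array([.501,.005]);TA=103.5
def tw(u,v):
    a=np.radians(TA);ex=np.array([np.cos(a),np.sin(a)]);ey=np.array([-ex[1],ex[0]]);return T0+u*ex+v*ey
def goto_any(pos,angs):
    best=None;j0=np.array(robot.current_joint_positions())
    for a in angs:
        q=robot.inverse_kinematics(pos,down(a))
        if q is not None:
            c=np.abs(np.array(q)-j0).max()
            if abs(q[5])<155 and (best is None or c<best[0]): best=(c,a)
    robot.goto(pos,down(best[1]));return best[1]
def look(xy,save=None,rad=.06):
    c=vision.get_calibration("wrist");im,P=cloud("wrist")
    if save: cv2.imwrite(save,im)
    z=P[...,2];out=[]
    for q,s in blobs(P,(z>.043)&(z<.060),200):
        # keep box top (reject knob tops), use rect
        r=cv2.minAreaRect((q[:,:2]*1000).astype(np.float32))
        d=np.hypot(*(np.array(r[0])/1000-xy))
        if d<rad and 40<min(r[1]) and max(r[1])<70: out.append((d,np.array(r[0])/1000,r[1],r[2],np.median(q[:,2])))
    return min(out,key=lambda o:o[0]) if out else None
E
python3 - <<'E'
from h import *
xy=np.array([.7003,-.0102])
robot.gripper_to(.085,40)
a=goto_any([*xy,.2],[37,127,217,-53])
print(a,look(xy,"pics/w1.png"),robot.current_time_s(),robot.current_joint_positions())
c=vision.get_calibration("wrist");print(c["position"],robot.current_tcp_pos())
E
```

```text
37 (np.float64(0.002813198212320797), array([ 0.69788745, -0.00875304]), (50.14067459106445, 50.633087158203125), 38.08671188354492, np.float64(0.05069267075088191)) 3.2083 [-9.86140239e+00  3.88220750e+01  7.26386262e+01  1.41703987e-02
  6.85397549e+01 -4.69511411e+01]
[0.65533608 0.04949884 0.32853118] [ 0.70022119 -0.00899147  0.20011091]
```

View pics/w1.png

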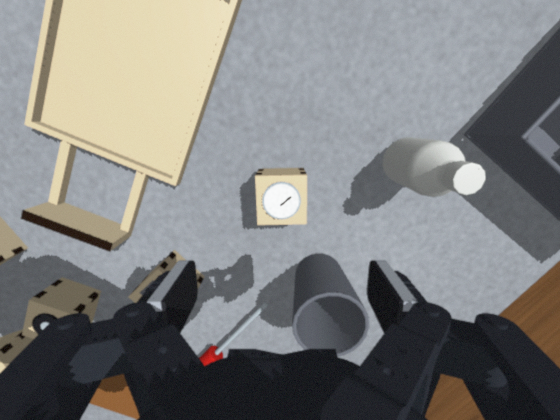

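The wrist view shows the plywood dial box at (281,200), square at 50.1 × 50.6 mm. The pen pot and glue bottle are clear of the finger line. Picking it now.

```bash
cat >>h.py <<'E'
def pick_place(xy,ang,u,v):
    xy=np.array(xy)
    a=goto_any([*xy,.2],[ang+90*k for k in range(-2,3)])
    r=look(xy)
    if r is None: print("not seen",xy);return False
    k=(r[3]-a+45)%90-45
    cxy=r[1]
    robot.goto([*cxy,.13],down(a+k))
    r=look(cxy) or r
    print("box",np.round(r[1],4),np.round(r[2],1),r[3],a)
    cxy=r[1];a=a+(r[3]-a+45)%90-45
    robot.servo_line([*cxy,.07],.15,orientation=down(a))
    if robot.servo_line([*cxy,.031],.08,guard=15): print("guard!",robot.current_tcp_pos())
    robot.gripper_to(.03,40)
    robot.servo_line([*cxy,.15],.2)
    if robot.current_opening()<.045: print("lost?",robot.current_opening());return False
    t=tw(u,v);base=TA-90
    goto_any([*t,.15],[base,base+180,base-180])
    if robot.current_opening()<.045: print("lost2",robot.current_opening());return False
    robot.servo_line([*t,.06],.2)
    g=robot.servo_line([*t,.034],.05,guard=6)
    op=robot.current_opening();z=robot.current_tcp_pos()[2]
    robot.gripper_to(.064)
    robot.servo_line([*t,.15],.2)
    robot.gripper_to(.085)
    print("placed",u,v,"z",round(z,4),"g",g,"op",round(op,4),"t",robot.current_time_s());return op>.045
E
python3 - <<'E'
from h import *
print(pick_place([.698,-.009],38,.059,-.039))
goto_any([*tw(-.02,0),.35],[TA-90,TA+90])
im,P=cloud("wrist");cv2.imwrite("pics/w2.png",im)
np.save("pics/w2.npy",P)
E
```

```text
box [ 0.6979 -0.0085] [50.2 50.8] 38.222862243652344 38
placed 0.059 -0.039 z 0.0355 g True op 0.0495 t 9.5333
True
```

View pics/w2.png

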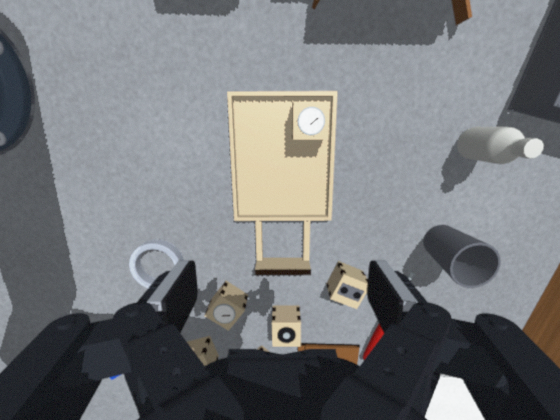

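The box sits in the tray's front right corner at (310,120). The tray's outer rim corners are near (228,92), (337,92), (332,221) and (233,221), so I'll refine the tray pose from these.

```bash
cat >>h.py <<'E'
def ray(n,u,v,z):
    c=vision.get_calibration(n);K=c["K"];r=c["rotation"]@np.array([(u-K[0,2])/K[0,0],-(v-K[1,2])/K[1,1],-1]);o=c["position"];return (o+r*(z-o[2])/r[2])[:2]
E
python3 - <<'E'
from h import *
C=np.array([ray("wrist",u,v,.016) for u,v in((228,92),(337,92),(332.5,221),(233.5,221))])
print(C,np.linalg.norm(C-np.roll(C,1,0),axis=1),C.mean(0))
d=C[0]+C[1]-C[2]-C[3];print(np.degrees(np.arctan2(d[1],d[0])))
P=np.load("pics/w2.npy");z=P[...,2]
for q,s in blobs(P,(z>.043)&(z<.066)&(P[...,1]<.2),150):
    r=cv2.minAreaRect((q[:,:2]*1000).astype(np.float32));print(s,np.round(r[0],1),np.round(r[1],1),r[2])
E
```

```text
[[ 0.39785606  0.08338016]
 [ 0.55359914  0.1206243 ]
 [ 0.60319761 -0.07265437]
 [ 0.4431176  -0.11118738]] [0.19976269 0.16013442 0.19954111 0.16465236] [0.4994426  0.00504068]
103.74367843164437
[530  75  30  42 554] [831.2 168.9] [31.  61.8] 47.051761627197266
[ 292  102   38   38 1368] [523.7  70.9] [50.3 49.4] 13.371291160583496
[472 127  31  36 366] [770.5  97.9] [21.6 48.7] 6.984740257263184
[433 232  38  35 331] [778.9 -59.2] [62.8 24.5] 68.17330932617188
[452 246  29  28 400] [817.8 -75. ] [53.9 19.3] 67.93756103515625
[255 269  56   7 379] [ 541.4 -169.5] [90.9 11.3] 13.584208488464355
[329 273  38  37 868] [ 657.9 -176.3] [50.7 51.3] 80.06552124023438
[204 293  41  38 829] [ 461.5 -265.6] [51.  50.7] 66.38848876953125
[272 320  29  27 762] [ 574.9 -282.4] [49.2 52.1] 13.164965629577637
[ 425  375   59   45 1727] [ 926.3 -348.5] [113.7 102.9] 11.430718421936035
```

```bash
sed -i 's/^T0=.*/T0=np.array([.4995,.005]);TA=103.7/; s/\[ang+90\*k for k in range(-2,3)\]/[ang,ang+180,ang-180]/' h.py
python3 - <<'E'
from h import *
for n,u,v,z in(("side",327,139,.03),("side",312,150,.03),("side",343,128,.03),("side",310,146,.03),("side",330,152,.03),("side",250,161,.012),("side",269,168,.012),("side",268,155,.012),("side",351,199,.01)):print(u,v,ray(n,u,v,z))
for b in(([.658,-.176],80,.059,.039),([.575,-.282],13,0,-.039),([.4615,-.2655],66,0,.039)):
    if not pick_place(*b): break
E
```

```text
327 139 [ 0.43433827 -0.51182797]
312 150 [ 0.47827537 -0.4383046 ]
343 128 [ 0.38402991 -0.59061231]
310 146 [ 0.48813779 -0.46009907]
330 152 [ 0.41621013 -0.43754845]
250 161 [ 0.68112039 -0.36415738]
269 168 [ 0.60945103 -0.33823729]
268 155 [ 0.62722256 -0.40771614]
351 199 [ 0.32938953 -0.23565737]
box [ 0.6588 -0.1759] [50.1 50.6] 79.94161987304688 80
placed 0.059 0.039 z 0.0355 g True op 0.0493 t 18.2667
box [ 0.575  -0.2828] [50.2 50.8] 14.178241729736328 13
placed 0 -0.039 z 0.0355 g True op 0.0494 t 26.0667
box [ 0.4623 -0.2658] [50.3 50.7] 66.90716552734375 66
placed 0 0.039 z 0.0354 g True op 0.0495 t 33.95
```

```bash
python3 - <<'E'
from h import *
for b in(([.553,-.393],58,-.059,-.039),([.434,-.395],28,-.059,.039)):
    if not pick_place(*b): break
goto_any([*tw(-.02,0),.35],[TA-90,TA+90])
im,P=cloud("wrist");cv2.imwrite("pics/w3.png",im)
z=P[...,2]
a=np.radians(TA);R=np.array([[np.cos(a),np.sin(a)],[-np.sin(a),np.cos(a)]])
for q,s in blobs(P,(z>.043)&(z<.066)&(P[...,1]<.2),150):
    r=cv2.minAreaRect((q[:,:2]*1000).astype(np.float32));print(s,np.round(r[0],1),np.round(r[1],1),r[2],np.round(R@(np.array(r[0])-T0*1000),1))
E
```

```text
box [ 0.5515 -0.3919] [50.1 50.9] 57.40471267700195 58
placed -0.059 -0.039 z 0.0679 g True op 0.0497 t 41.6
box [ 0.4317 -0.3937] [50.1 50.3] 29.967693328857422 28
placed -0.059 0.039 z 0.0354 g True op 0.0493 t 49.5583
[532  76  28  41 538] [829.  169.3] [29.8 58.1] 45.359012603759766 [  81.6 -359. ]
[ 236  102   38   38 1378] [446.5  52.3] [50.1 49.3] 13.932124137878418 [58.5 40.3]
[ 294  102   38   38 1382] [523.8  71.1] [50.2 49.2] 13.668556213378906 [ 58.4 -39.2]
[473 128  30  36 360] [770.6  97.5] [21.  48.3] 8.43435287475586 [  25.6 -285.3]
[ 238  146   36   35 1224] [460.2  -4.8] [50.3 49. ] 13.681167602539062 [-0.2 40.5]
[ 292  167   42   61 1807] [552.7 -34.7] [56.9 87.1] 17.8686580657959 [-51.2 -42.3]
[ 240  185   34   35 1130] [474.  -62.5] [49.7 50.8] 13.36988353729248 [-59.6  40.8]
[434 232  36  37 336] [779.  -60.1] [62.6 25.3] 68.78473663330078 [-129.4 -256.1]
[453 246  29  28 390] [817.8 -74.3] [54.7 20.6] 69.39554595947266 [-152.4 -290.5]
[255 269  57   7 381] [ 541.1 -169.8] [92.2 11.5] 13.433602333068848 [-179.6    1. ]
[ 425  375   59   45 1719] [ 927.6 -349.9] [114.4 102.3] 8.778368949890137 [-446.2 -331.8]
```

View pics/w3.png

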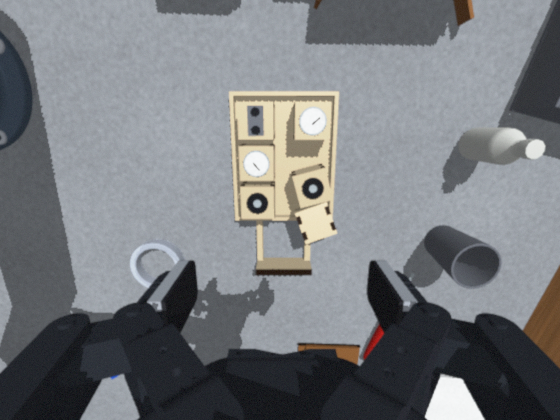

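The middle right box had been knocked back: it's now at (312,186), slightly turned. The fifth box landed on it and tipped onto its side at (316,222), resting over the rim. I'll measure both.

```bash
python3 - <<'E'
from h import *
im,P=cloud("wrist")
np.set_printoptions(suppress=True,precision=4)
def patch(r0,r1,c0,c1):
    q=P[r0:r1,c0:c1].reshape(-1,3);A=np.c_[q[:,:2],np.ones(len(q))];c=np.linalg.lstsq(A,q[:,2],rcond=None)[0];print(q.mean(0),"slope",c[:2],"res",np.std(A@c-q[:,2]))
patch(213,232,305,328);patch(173,180,300,325);patch(200,205,300,320)
for n,pts in(("top2",((299,206),(329,204),(336,233),(304,242))),("a",((291,172),(324,167),(331,198),(300,206)))):
    for u,v in pts: print(n,u,v,P[v,u],P[v+(2 if v<215 else -2),u+(3 if u<315 else -3)])
cv2.imwrite("pics/c4.png",cv2.resize(im[140:260,220:360],(700,600),interpolation=2))
E
```

```text
** On entry to DLASCL parameter number  4 had an illegal value
 ** On entry to DLASCL parameter number  4 had an illegal valueTraceback (most recent call last):
  File "<stdin>", line 6, in <module>
  File "<stdin>", line 5, in patch
    x, resids, rank, s = _umath_linalg.lstsq(a, b, rcond,
                         ~~~~~~~~~~~~~~~~~~~^^^^^^^^^^^^^
                                             signature=signature)
                                             ^^^^^^^^^^^^^^^^^^^^
    raise LinAlgError("SVD did not converge in Linear Least Squares")
numpy.linalg.LinAlgError: SVD did not converge in Linear Least Squares
```

```bash
python3 - <<'E'
from h import *
im,P=cloud("wrist")
np.set_printoptions(suppress=True,precision=4)
def patch(r0,r1,c0,c1):
    q=P[r0:r1,c0:c1].reshape(-1,3);q=q[np.isfinite(q).all(1)];A=np.c_[q[:,:2],np.ones(len(q))];c=np.linalg.lstsq(A,q[:,2],rcond=None)[0];print(q.mean(0),"slope",c[:2],"res",np.std(A@c-q[:,2]),len(q))
patch(213,232,305,328);patch(173,180,300,325);patch(200,203,300,320)
cv2.imwrite("pics/c4.png",cv2.resize(im[140:260,220:360],(700,600),interpolation=2))
for v in range(160,250,6): print(v,[int(1000*x) if x==x else -1 for x in P[v,292:340:6,2]])
E
```

```text
[ 0.5653 -0.0665  0.0653] slope [ 0.0438 -0.1783] res 0.0007963044009177653 435
[ 0.5429 -0.0032  0.0537] slope [ 0.0923 -0.1613] res 0.0019592805781582937 174
[ 0.5492 -0.0402  0.054 ] slope [-0.016  0.138] res 0.0008818612747416668 60
160 [3, 4, 3, 2, 3, 4, 2, 15]
166 [4, 4, 4, 4, 14, 31, 4, 15]
172 [11, 25, 41, 55, 53, 53, 3, 17]
178 [4, 55, 53, 55, 55, 53, 6, 16]
184 [5, 54, 55, 57, 57, 56, 54, 17]
190 [4, 53, 58, 57, 56, 56, 52, 14]
196 [3, 53, 54, 53, 55, 54, 53, 0]
202 [4, 2, 53, 55, 54, 55, 2, 0]
208 [3, 4, 34, 60, 61, 61, 60, -1]
214 [5, 65, 61, 61, 63, 62, 66, 0]
220 [15, 64, 63, 64, 64, 63, 65, -1]
226 [0, 0, 66, 67, 65, 65, 65, 65]
232 [0, 0, 68, 67, 68, 67, 66, 68]
238 [0, 0, 69, 70, 69, 70, 0, 0]
244 [1, 1, 1, 12, 1, 0, 0, 0]
```

View pics/c4.png

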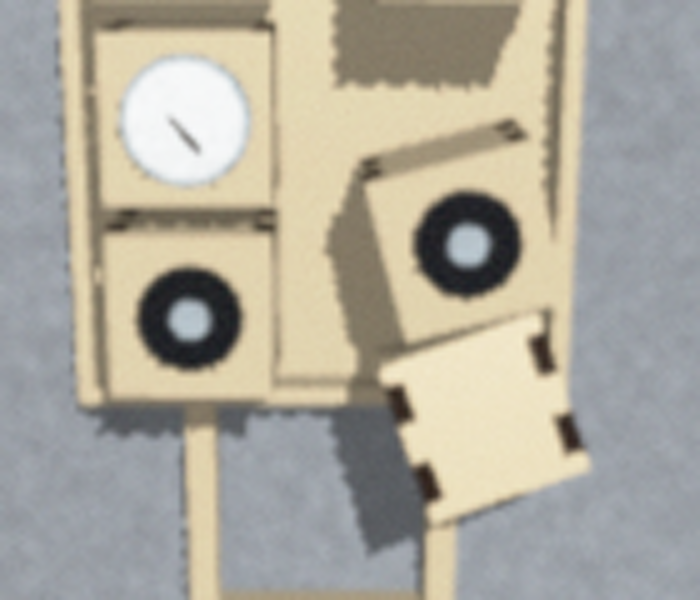

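Box 5 leans about 10° on the rear rim, top centre near (0.565, −0.067, 0.065). I'll lift it and park it on clear table, then put the knocked box back in place and re-place box 5.

```bash
python3 - <<'E'
from h import *
c=[.5662,-.0700]
robot.gripper_to(.085,40)
a=goto_any([*c,.15],[31,211,-149])
if robot.servo_line([*c,.049],.08,guard=12): print("guard",robot.current_tcp_pos())
robot.gripper_to(.03,40);print("op",robot.current_opening())
robot.servo_line([*c,.15],.12);print("op",robot.current_opening())
t=[.68,-.06]
robot.goto([*t,.15],down(a))
print("g",robot.servo_line([*t,.032],.08,guard=5),robot.current_tcp_pos())
robot.gripper_to(.07);robot.pause(.3)
robot.servo_line([*t,.2],.2);robot.gripper_to(.085)
goto_any([*tw(-.02,0),.3],[TA-90,TA+90])
im,P=cloud("wrist");cv2.imwrite("pics/w5.png",im)
z=P[...,2];A=np.radians(TA);R=np.array([[np.cos(A),np.sin(A)],[-np.sin(A),np.cos(A)]])
for q,s in blobs(P,(z>.043)&(z<.066)&(P[...,1]<.2),150):
    r=cv2.minAreaRect((q[:,:2]*1000).astype(np.float32));print(s,np.round(r[0],1),np.round(r[1],1),r[2],np.round(R@(np.array(r[0])-T0*1000),1),np.median(q[:,2]))
print(robot.current_time_s())
E
```

```text
op 0.049788600608237095
op 0.04983201703601335
g True [ 0.67985818 -0.05993738  0.03696344]
[ 228   98   42   43 1773] [446.6  52.1] [50.2 49.7] 13.659144401550293 [58.3 40.2] 0.054366436432494836
[ 293   98   43   43 1773] [523.9  70.9] [50.2 49.8] 13.639296531677246 [ 58.2 -39.3] 0.054711814529123715
[494 127  37  41 530] [771.1  97.8] [21.6 48.8] 7.479040622711182 [  25.9 -285.8] 0.055161376150703434
[ 230  147   41   40 1561] [460.4  -4.8] [50.2 49.8] 13.736122131347656 [-0.3 40.3] 0.05475361415730451
[ 290  171   46   46 1456] [548.8 -20.7] [50.1 50.6] 28.69952392578125 [-36.6 -41.8] 0.05445481335620961
[ 232  192   39   37 1397] [474.1 -61.7] [50.2 49.6] 13.545462608337402 [-58.8  40.5] 0.05443631219939665
[ 372  225   44   40 1226] [680.6 -67.5] [50.7 52. ] 30.5152645111084 [-113.3 -158.8] 0.050032190608116645
[448 243  42  40 460] [778.5 -59.3] [62.4 24.3] 68.21522521972656 [-128.6 -255.8] 0.05514700303430864
[472 261  30  29 473] [819.4 -75.5] [52.  17.4] 67.7939453125 [-153.9 -291.7] 0.056355246455555785
[250 283  63   8 446] [ 541.  -169.4] [92.2 11.5] 13.380758285522461 [-179.2    1. ] 0.045758215379995026
[ 91 378  26  26 334] [ 292.5 -427.3] [52.7 29. ] 46.64638137817383 [-371.   303.5] 0.05036116472693475
[ 425  395   59   25 1141] [ 884.1 -325.3] [100.8  47.7] 13.432343482971191 [-412.  -295.5] 0.05019531603392563
59.075
```

View pics/w5.png

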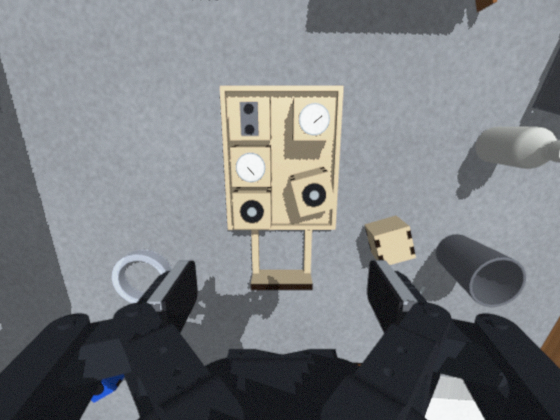

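Box 5 stands flat on the table at (390,240). The knocked box is flat in the tray at (311,193).

```bash
python3 - <<'E'
from h import *
c=[.5488,-.0207]
robot.gripper_to(.066,40)
a=goto_any([*c,.15],[28.7,208.7,-151.3])
if robot.servo_line([*c,.035],.08,guard=12): print("guard",robot.current_tcp_pos())
robot.gripper_to(.03,40);print("op",robot.current_opening())
robot.servo_line([*c,.12],.12)
t=tw(0,-.039);goto_any([*t,.12],[TA-90,TA+90,TA-270])
print("op",robot.current_opening(),robot.servo_line([*t,.034],.06,guard=6),robot.current_tcp_pos())
robot.gripper_to(.062);robot.servo_line([*t,.15],.2);robot.gripper_to(.085)
# check before next
goto_any([*tw(-.02,0),.3],[TA-90,TA+90])
def rep():
    im,P=cloud("wrist");z=P[...,2];A=np.radians(TA);R=np.array([[np.cos(A),np.sin(A)],[-np.sin(A),np.cos(A)]])
    for q,s in blobs(P,(z>.043)&(z<.066)&(P[...,1]<.2)&(P[...,0]<.73)&(P[...,1]>-.2),150):
        r=cv2.minAreaRect((q[:,:2]*1000).astype(np.float32));print(np.round(r[0],1),np.round(r[1],1),round(r[2],1),np.round(R@(np.array(r[0])-T0*1000),1),np.median(q[:,2]))
    return im
rep()
print(pick_place([.6806,-.0675],30.5,-.059,-.039))
goto_any([*tw(-.02,0),.3],[TA-90,TA+90])
cv2.imwrite("pics/w6.png",rep())
E
```

```text
op 0.049706881782744204
op 0.04966882616649518 True [0.53720196 0.01430639 0.03569955]
[446.6  52.2] [50.1 49.4] 13.9 [58.4 40.2] 0.05427951365324213
[523.9  70.6] [50.1 50.1] 13.2 [ 58.  -39.2] 0.05474882745989923
[460.2  -4.6] [49.9 49.8] 13.2 [-0.  40.4] 0.054774258468926085
[535.8  13.7] [50. 50.] 13.6 [ -0.1 -37.3] 0.054393840589331666
[474.3 -62.3] [50.2 50.8] 13.7 [-59.4  40.4] 0.05441285468495341
[680.4 -67.4] [50.7 51.3] 30.6 [-113.2 -158.6] 0.05006252959389651
[ 541.1 -169.4] [90.7 11.4] 13.4 [-179.3    0.8] 0.045669569263905835
box [ 0.6808 -0.0668] [50.4 50.6] 30.94002342224121 30.5
placed -0.059 -0.039 z 0.0355 g True op 0.0494 t 73.3667
True
[446.7  51.8] [50.  49.3] 13.9 [58.  40.2] 0.05433725635160597
[523.9  70.4] [50.3 49.5] 13.7 [ 57.7 -39.2] 0.05478614382302746
[460.4  -5. ] [50.  49.9] 13.5 [-0.5 40.3] 0.054660032398070685
[535.8  13.6] [50.2 50.4] 13.1 [ -0.2 -37.3] 0.0543951629631898
[473.9 -61.8] [49.5 50.2] 13.1 [-58.9  40.7] 0.05443415907666005
[550.3 -45.3] [50.5 53.8] 13.7 [-60.9 -37.4] 0.054001755750995833
[ 541.4 -169.2] [90.9 11.8] 13.6 [-179.2    0.6] 0.04578380255788067
```

View pics/w6.png

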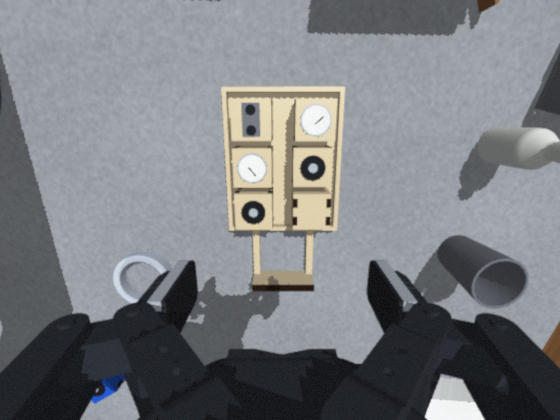

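All six boxes are flat on the floor in a 3 × 2 grid. Next I locate the doorway and bar from close up.

```bash
python3 - <<'E'
from h import *
np.set_printoptions(suppress=True,precision=4)
goto_any([.52,.20,.32],[7.5,187.5])
im,P=cloud("wrist");cv2.imwrite("pics/w7.png",im);np.save("pics/w7.npy",P)
x,y,z=np.moveaxis(P,-1,0)
reg=(x>.48)&(x<.7)&(y>.2)&(y<.5)&(z>.085)&(z<.18)
q=P[reg];A=np.c_[q[:,:2],np.ones(len(q))]
for _ in range(5):
    c=np.linalg.lstsq(A,q[:,2],rcond=None)[0];k=abs(A@c-q[:,2])<.006;A,q=A[k],q[k]
print("plane",c,len(q),cv2.minAreaRect((q[:,:2]*1000).astype(np.float32)))
reg=(x>.38)&(x<.46)&(y>.25)&(y<.45)&(z>.10)&(z<.17)
for q,s in blobs(P,reg,20): print("bar",s,cv2.minAreaRect((q[:,:2]*1000).astype(np.float32)),np.median(q,0),q.max(0))
reg=(x>.42)&(x<.75)&(y>.18)&(y<.3)&(z>.015)&(z<.05)
for q,s in blobs(P,reg,20): print("guide",s,cv2.minAreaRect((q[:,:2]*1000).astype(np.float32)),np.median(q,0),q.max(0))
c=vision.get_calibration("wrist");print(c["K"],c["position"],c["rotation"])
E
```

```text
plane [-0.1502 -0.0173  0.2151] 23807 ((580.0576782226562, 330.6095275878906), (204.87689208984375, 129.41746520996094), 10.331604957580566)
bar [ 211    0   27   85 1018] ((446.0089416503906, 336.8463439941406), (20.649959564208984, 71.01863861083984), 7.796996593475342) [0.4419 0.3333 0.1414] [0.46   0.372  0.1445]
guide [264 141  12  20  77] ((495.9772033691406, 234.3411102294922), (29.10570526123047, 4.948614120483398), 72.4308853149414) [0.4959 0.2345 0.03  ] [0.5022 0.2477 0.0324]
guide [400 140  15  20 153] ((689.2301025390625, 260.8917236328125), (5.446317672729492, 29.8941650390625), 33.94097900390625) [0.6886 0.2604 0.029 ] [0.6998 0.2729 0.032 ]
[[291.755    0.     281.835 ]
 [  0.     291.755  211.0832]
 [  0.       0.       1.    ]] [0.5098 0.2713 0.4472] [[ 0.9917 -0.1237 -0.0347]
 [ 0.1284  0.9501  0.2844]
 [-0.0022 -0.2865  0.9581]]
```

View pics/w7.png

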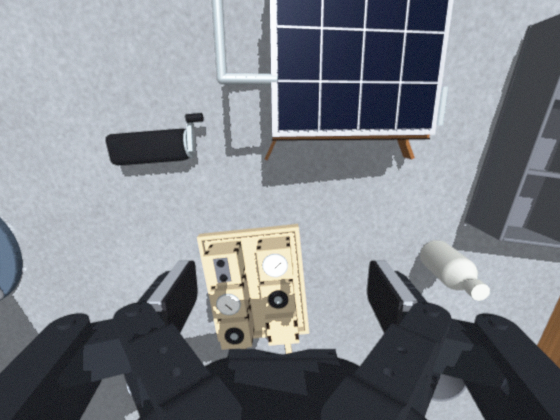

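Guide boards are at (270,150) and (407,150), which puts the doorway axis at 97.8° through (0.593, 0.248), so the house centre is about (0.576, 0.369). Next I grip the board and line the tray up in front of the doorway.

```bash
cat >>h.py <<'E'
H0=np.array([.5765,.3685]);HA=97.8
def hw(u,v):
    a=np.radians(HA);ex=np.array([np.cos(a),np.sin(a)]);return H0+u*ex+v*np.array([-ex[1],ex[0]])
E
python3 - <<'E'
from h import *
np.set_printoptions(suppress=True,precision=4)
g=tw(-.180,0)
robot.gripper_to(.06,120)
for s in(0,-180):
    ok=all(robot.inverse_kinematics(p,down(A+s)) is not None for p,A in(([*g,.025],TA),([*hw(-.18,0),.025],HA)));print(s,ok)
s=0 if ok is None else s
a=goto_any([*g,.15],[TA,TA-180]);s=a-TA
if robot.servo_line([*g,.025],.08,guard=12): print("guard",robot.current_tcp_pos())
robot.gripper_to(0.0,120);print("op",robot.current_opening(),robot.current_tcp_pos())
f0=robot.current_wrist_force()
robot.servo_line([*hw(-.45,0),.025],.06,orientation=down(HA+s))
print("op",robot.current_opening(),robot.current_tcp_pos(),np.array(robot.current_wrist_force())-f0,robot.current_time_s(),robot.current_joint_positions())
im,P=cloud("side");cv2.imwrite("pics/s8.png",cv2.resize(im[150:420,130:400],(600,600)))
E
```

```text
0 True
-180 True
op 0.008451749404595237 [ 0.5422 -0.1698  0.0254]
op 0.00847848602856369 [ 0.6359 -0.0788  0.0254] [-4.086  -5.2687  3.3854] 81.4917 [-16.9404  48.1051  87.2075  -0.3005  44.8401  65.1633]
```

View pics/s8.png

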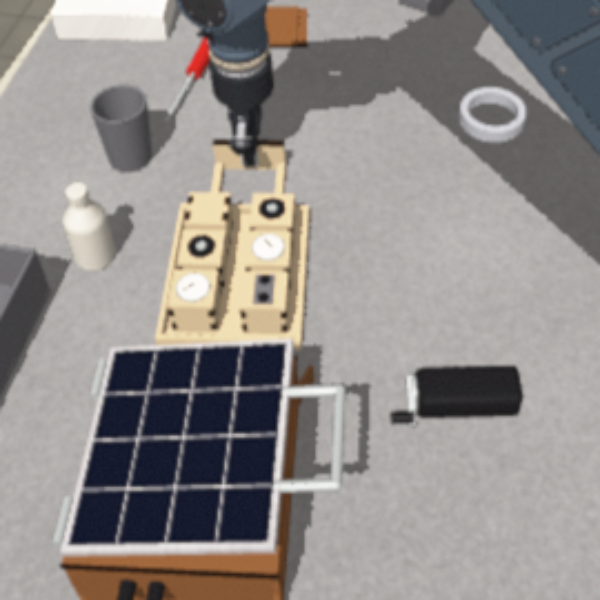

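The tray is in front of the doorway with the boxes still gridded. I'll check its yaw and offset from the box tops.

```bash
cat >>h.py <<'E'
def boxes_h(n="side"):
    """tray frame wrt house from the 6 box tops"""
    im,P=cloud(n);z=P[...,2];C=[]
    m=(z>.046)&(z<.062)&(P[...,0]>.45)&(P[...,0]<.72)&(P[...,1]>-.06)&(P[...,1]<.3)
    q=P[m];r=cv2.minAreaRect((q[:,:2]*1000).astype(np.float32))
    a=np.radians(HA);R=np.array([[np.cos(a),np.sin(a)],[-np.sin(a),np.cos(a)]])
    print(n,"rect",np.round(r[0],1),np.round(r[1],1),r[2],"in house",np.round(R@(np.array(r[0])-H0*1000),1))
    return im,P
E
python3 - <<'E'
from h import *
boxes_h("side");im,P=boxes_h("scene");cv2.imwrite("pics/sc8.png",im)
E
```

```text
side rect [606.3 114.3] [140.3 324.9] 13.386624336242676 in house [-255.9    5. ]
scene rect [620.7 117.4] [126.9 339.2] 0.26353558897972107 in house [-254.8   -9.7]
```

```bash
sed -i 's/(P\[...,1\]>-.06)&(P\[...,1\]<.3)/(P[...,1]>ylo)\&(P[...,1]<yhi)/; s/def boxes_h(n="side")/def boxes_h(n="side",ylo=.01,yhi=.22)/' h.py
python3 - <<'E'
from h import *
for n in("side","scene"):
    im,P=boxes_h(n)
    z=P[...,2]
    for q,s in blobs(P,(z>.044)&(z<.060)&(P[...,0]>.45)&(P[...,0]<.72)&(P[...,1]>0.01)&(P[...,1]<.22),60):
        r=cv2.minAreaRect((q[:,:2]*1000).astype(np.float32));print(s,np.round(r[0],1),np.round(r[1],1),round(r[2],1))
E
```

```text
side rect [608.9  97.7] [130.  172.1] 8.512267112731934 in house [-272.7    4.6]
[ 205  236   29   55 1068] [647.2 103.5] [ 52.1 172.3] 8.4
[ 238  237   24   55 1019] [569.9  93.6] [ 50.4 168.6] 9.0
scene rect [621.7  97. ] [106.3 175.1] 8.72940444946289 in house [-275.1   -7.9]
[322 182   8  15  78] [585.2 138.1] [24.6 84.7] 28.2
[322 186  31  31 501] [647.9 100.9] [ 52.7 175.3] 8.3
```

Tray yaw is within 1° and the lateral offset is 4 mm, well inside the funnel. Pushing in.

```bash
python3 - <<'E'
from h import *
np.set_printoptions(suppress=True,precision=4)
z=robot.current_tcp_pos()[2]
for u,v,sp in((-.33,-.003,.06),(-.20,-.002,.05),(-.174,0,.03)):
    g=robot.servo_line([*hw(u,v),z],sp,guard=18)
    print(u,"guard",g,robot.current_tcp_pos(),robot.current_wrist_force(),"op",robot.current_opening(),robot.current_time_s())
    if g: break
a=np.radians(HA);d=robot.current_tcp_pos()[:2]-H0;print("house frame",d@[np.cos(a),np.sin(a)],d@[-np.sin(a),np.cos(a)])
im,_=cloud("side");cv2.imwrite("pics/s9.png",cv2.resize(im[150:420,130:400],(600,600)))
E
```

```text
-0.33 guard False [0.6243 0.042  0.0254] [ 0.8062 -3.6623  1.2289] op 0.00828037207172579 83.8917
-0.2 guard False [0.6052 0.1703 0.0254] [ 1.5006 -5.2164  2.0619] op 0.008690828134560472 86.6417
-0.174 guard True [0.6022 0.1901 0.0254] [ 1.0887 -0.917   3.1374] op 0.008724980840086227 87.3917
house frame -0.18018915391868848 -0.0012389675109990591
```

View pics/s9.png

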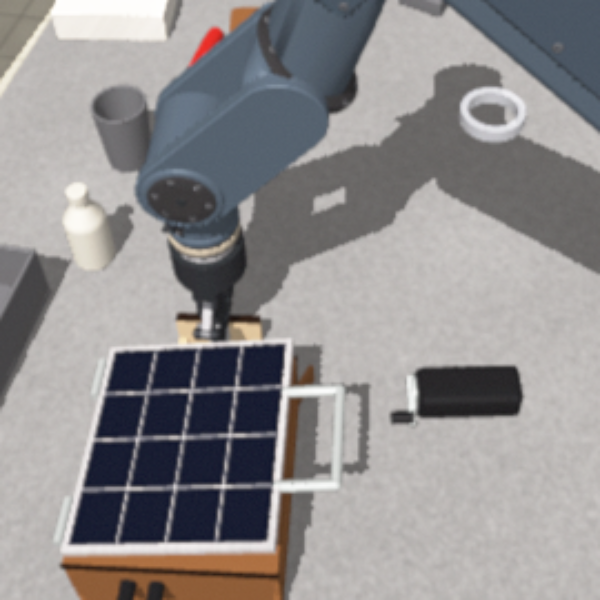

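The push stopped on the guard with the grip at −0.180 in the house frame, so the tray is home, and nothing else has moved. I'll confirm with a second push, let go, then raise the roof.

```bash
python3 - <<'E'
from h import *
np.set_printoptions(suppress=True,precision=4)
z=robot.current_tcp_pos()[2];a=np.radians(HA)
g=robot.servo_line([*hw(-.172,0),z],.02,guard=15)
p=robot.current_tcp_pos();d=p[:2]-H0;print("push",g,d@[np.cos(a),np.sin(a)],robot.current_wrist_force())
robot.gripper_to(.04);robot.pause(.2)
robot.servo_line([p[0],p[1],.2],.15)
robot.gripper_to(.04,40)
def bar(t):
    t=np.radians(t);return np.array([*hw(0,-.098+.24*np.cos(t)-.004*np.sin(t)),.098+.24*np.sin(t)+.004*np.cos(t)-.005])
b=bar(8.5);print("bar",b)
c=goto_any([b[0]-.03,b[1],.30],[HA+90,HA-90]);
for t in(8.5,20,30,46): print(t,robot.inverse_kinematics(bar(t),down(c)) is not None)
im,P=cloud("wrist");cv2.imwrite("pics/w10.png",im);x,y,zz=np.moveaxis(P,-1,0)
for q,s in blobs(P,(x>.40)&(x<.475)&(y>.25)&(y<.45)&(zz>.11)&(zz<.17),40): print(s,cv2.minAreaRect((q[:,:2]*1000).astype(np.float32)),np.median(q,0))
print(robot.current_time_s())
E
```

```text
push True -0.18024186003206769 [ 0.9419 -2.4587  3.2334]
bar [0.439  0.3497 0.1324]
8.5 True
20 True
30 True
46 True
[359 105   7  22  76] ((474.3994140625, 440.2067565917969), (2.399454355239868, 19.514324188232422), 6.266599178314209) [0.4738 0.4425 0.1311]
[ 306  152   51   95 1519] ((456.97412109375, 352.7041320800781), (48.49968338012695, 100.3606948852539), 7.058049201965332) [0.4417 0.3636 0.1408]
91.0417
```

View pics/w10.png

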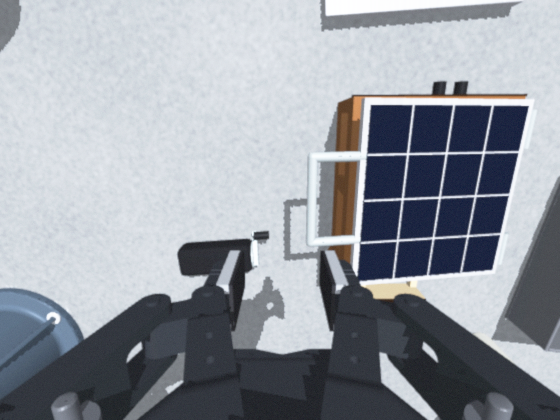

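The bar is at pixel column 313, rows 155–243. Its middle measures (0.438, 0.350), within 1 mm of the prediction. Gripping and raising.

```bash
python3 - <<'E'
from h import *
np.set_printoptions(suppress=True,precision=4)
def bar(t):
    t=np.radians(t);return np.array([*hw(0,-.098+.24*np.cos(t)-.004*np.sin(t)),.098+.24*np.sin(t)+.004*np.cos(t)-.005])
def plane():
    im,P=cloud("side");x,y,z=np.moveaxis(P,-1,0)
    a=np.radians(HA);d=P[...,:2]-H0;u=d@[np.cos(a),np.sin(a)];v=d@[-np.sin(a),np.cos(a)]
    q=np.c_[v,z][0:0]
    m=(abs(u)<.09)&(v>-.085)&(v<.05)&(z>.1)&(z<.3)
    k=np.polyfit(v[m],z[m],1);r=abs(np.polyval(k,v[m])-z[m])<.01;k=np.polyfit(v[m][r],z[m][r],1);return im,np.degrees(np.arctan(k[0])),r.sum()
b=bar(8.5);b[0]-=.001
robot.goto([b[0],b[1],.2],robot.current_tcp_rot())
print("guard",robot.servo_line(b,.08,guard=8))
robot.gripper_to(0.,40);print("op",robot.current_opening(),robot.current_wrist_force())
for t in np.arange(11,46,3.5).tolist()+[45.5]:
    robot.servo_line(bar(t),.08)
print("op",robot.current_opening(),robot.current_wrist_force(),robot.current_tcp_pos(),plane()[1:])
robot.gripper_to(.045);robot.pause(.2)
p=robot.current_tcp_pos();robot.servo_line([p[0],p[1],p[2]+.08],.1)
im,t,n=plane();print("roof deg",t,n,robot.current_time_s());cv2.imwrite("pics/s11.png",im)
im,_=vision.snapshot("scene");cv2.imwrite("pics/sc11.png",cv2.resize(im[80:330,150:450],(720,600)))
E
```

```text
guard False
op 0.008299400795378269 [ 3.3993 -0.4193  1.6029]
op 0.008569967990756914 [-4.3106  4.522   0.3151] [0.5072 0.3593 0.2668] (np.float64(43.64687636925931), np.int64(3900))
roof deg 43.58095253093188 4314 98.2
```

View pics/sc11.png

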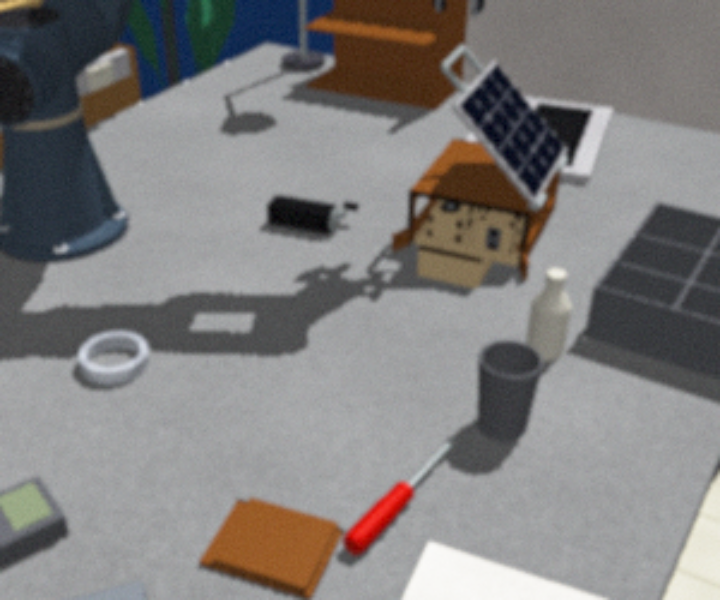

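The roof stands at 44°, the tray is in the house with its boxes and the bystanders are untouched. One last check: measure the grip board against the house outline, now that the top is exposed.

```bash
python3 - <<'E'
from h import *
a=np.radians(HA)
for n in("side","scene"):
    im,P=cloud(n);d=P[...,:2]-H0;u=d@[np.cos(a),np.sin(a)];v=d@[-np.sin(a),np.cos(a)];z=P[...,2]
    m=(abs(u)<.15)&(v>-.02)&(v<.11)&(z>.092)&(z<.106)
    g=(u>-.25)&(u<-.13)&(abs(v)<.07)&(z>.037)&(z<.052)
    b=(u>-.1)&(u<.0)&(abs(v)<.08)&(z>.046)&(z<.062)
    print(n,"house top u",np.percentile(u[m],[1,50,99]),m.sum(),"v",np.percentile(v[m],[1,99]),"grip u",np.percentile(u[g],[5,50,95]),"v",np.percentile(v[g],[2,98]),g.sum(),b.sum())
E
```

```text
side house top u [-0.10270406  0.03693205  0.10692489] 4078 v [-0.01734605  0.09024921] grip u [-0.18213603 -0.17636453 -0.1748092 ] v [0.01197884 0.03110843] 25 0
scene house top u [-0.10959953 -0.02661261  0.09872756] 595 v [-0.01859157  0.08963823] grip u [-0.19038869 -0.18626242 -0.17966057] v [-0.0471124   0.04093988] 96 209
```

```bash
python3 -c "
from rig import robot
print(robot.sign_off())"
```

```text
the job is handed in; nothing more can be done
None
```

The job is handed in: all six plywood boxes are on the tray floor, the tray is home against the end wall, the roof stands at about 44°, everything is released and no bystander was disturbed, though sign-off gave no verdict.

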